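# Swing the inspection microscope over the chip and clamp it

### The arm

A 6-joint arm with a two-finger parallel gripper is mounted at the origin on the work surface. World frame = base frame: x ahead of the robot, y to its left, z up, the work surface at z = 0. Lengths are in m, angles in rad, forces in N, time in s.
With the tool pointing down it reaches from about 0.3 to 0.875 m from the base axis. Payload 6.4 kg.
Tool frame: the origin (TCP) lies where the fingers leave the gripper's body, on its centre line; the fingertips stand 73 mm ahead of it and the grasp point (between the pads) lies 54 mm ahead of it; z points along the fingers, y is the line along which they close (so a half turn about z gives the same grasp; the last joint's range is limited). The gripper opens to 85 mm and grips with 20 to 120 N. Pads are 22 mm wide; open, the fingers measure 114 mm over their backs; the gripper's body (76 mm by 85 mm) begins 54 mm behind the grasp point. The pads swing forward as they close: fully open they stand 13 mm farther back than shut.
Start: joints at [-1.525, 0.181, 1.607, -0, 1.354, -0.206], TCP at [0.143, -0.557, 0.304] pointing down, gripper open.
Joint ranges: [-2.99, 2.99], [-0.89, 2.07], [0.3, 2.58], [-1.14, 4.28], [0, 2.63], [-3.12, 3.12]. Speed limits (rad/s): [2.57, 2.57, 3.01, 3.14, 3.14, 3.14].

### API

Orientations are given as a unit quaternion [w, x, y, z].
In Python, from bench import ctrl gives the robot as it stands.
- The arm moves only by the tool carry_out, never from a script. Its argument "steps" is one flat list of numbers, 7 for each row, row after row: the shift along the tool's x, y, z in m, then the turn, a rotation vector about the tool's x, y, z in rad, then the opening, from 0 (shut) to 1 (fully open). In form: [dx, dy, dz, wx, wy, wz, claw, dx, dy, dz, wx, wy, wz, claw, ...]. A call has 1 to 20 rows; each row is the pose to reach, as a shift and turn from the pose commanded when the call began, along the tool's axes at that moment; what a row does not reach only later rows make up. A row lasts 1/10 s, in which the tool goes at most 50 mm and 8.59 degrees, less where a joint would pass 70% of its speed; a pose out of reach is approached as far as the arm can. A call with a gripper value outside its range is refused whole. The fingers move at their own pace and stop on an object; the grip force is fixed at half the most. Time passes only in rows, so rows that repeat a pose let the fingers close. It gives the time, the measured TCP pose, the force, the opening and the grip force at its end, in the units of the state.
- ctrl.get_obs(): the state, without advancing time (a new reading comes with each control period).
- ctrl.camera(name): name is "side" or "top"; returns the picture (480x640x3 uint8, red, green, blue); there is no depth.
- ctrl.camera_params(name): a dict with "vertical_fov" (degrees; the focal length in pixels is half the picture's height over the tangent of half this angle, whatever the lens; pixels are square), "cx", "cy" (the principal point, pixels), "cam_to_world" (4x4, takes a point from camera to world coordinates). Camera axes: x right, y down, z forward; pixel columns grow to the right and rows downward; lengths in m; the calibration is good to about 2 mm. A picture is of the moment at which its call begins. camera_params takes no time and is no camera call.
- ctrl.hand_in(): hands the job in; it is judged then, once.
The state is a dict: "time_s": time; "q": joint angles; "dq": joint speeds; "joint_efforts": joint torques, N m; "eef_pos": TCP position; "eef_rot": TCP orientation; "wrist_force": force on the tool from outside, world axes, zero at the start; "torque": the same for the moment, N m; "opening": opening from 0.0 (shut) to 1.0 (fully open); "grasp_force": force on a finger pad.
Only numpy, scipy, OpenCV 4.12 (cv2) and the standard library are available. Lean on these libraries where they do the work, as an engineer would, in place of code of your own. Each camera call takes 0.05 s, during which the arm holds its last target. There are 200 camera calls.

### The job

With a fingertip, gently push the small digital microscope round on its swing arm until its lens is centred above the dark chip on the brass carrier and leave it standing there; then push the red-knobbed clamp lever on top of the post clockwise (seen from above) right round to its stop, so that the microscope is locked over the chip. Only push: lift and carry nothing, and leave both carriers and everything else on the bench where they are.

Things in the scene. Friction and masses are not known exactly. Their poses are not given: they have to be found in the camera images.
- post_axis (a point): Axis of the steel post of the microscope stand, at the post's top, 195 mm above the bench; arm and clamp lever turn about this vertical axis. Its -x axis points along the swing arm at joint value 0. The stand is fixed; its flat cream base is 300 x 370 mm, 20 mm thick, and reaches 255 mm from the post on the microscope's side.
- swing_arm (a joint): Angle of the swing arm about the post, rad: 0 middle, positive counter-clockwise from above, stops at -1.0 and +1.0. Turns under a light push (0.3 N m, 2 N at the microscope), stays where left, does not coast; equally easy to turn with the clamp loose or tight, so do not bump it once set. The arm is a grey bar 20 mm wide, 156 to 180 mm above the bench.
- lens (a point): Centre of the front lens under the digital microscope, 115.5 mm above the bench, 165 mm from the post axis. The microscope is an upright cream tube 40 mm in diameter, up to 215 mm above the bench; a grey clamp ring 50 mm in diameter holds it at 151 to 185 mm, a black ring light 58 mm in diameter surrounds the lens at 118 to 137 mm.
- head_top (a point): Centre of the top of the microscope tube, 215 mm above the bench, straight above the lens.
- chip (a point): Centre of the top of the dark chip, 11 mm square in a white ceramic frame 17 mm square, in the middle of the loose brass carrier's top, 34.5 mm above the bench. It lies 165 mm from the post axis, so the lens can be brought straight above it.
- brass_carrier: Loose brass chip carrier, 50 x 80 x 10 mm (80 along its y), lying on one of the two round black rubber mats on the stand's base; origin at the centre of its underside, 23 mm above the bench. Leave it in place.
- plain_carrier: Loose grey aluminium carrier without a chip, the same size, on the other rubber mat. Leave it in place. Origin at the centre of its underside.
- clamp_lever (a joint): Angle of the clamp lever about the post axis, rad: 0 is fully loose, growing clockwise seen from above, 1.2 at its stop (tight). It stays where it is left (friction 0.12 N m, about 2 N at the knob) and does not turn with the swing arm.
- clamp_knob (a point): Centre of the red ball knob, 22 mm in diameter, at the end of the dark clamp lever on top of the post: 65 mm from the post axis, 225 mm above the bench (ball from 214 to 236 mm, 34 mm clear above the swing arm). The lever is a round bar 11 mm thick rising slightly from a hub 34 mm in diameter (196 to 214 mm high).
- tweezers: Steel tweezers lying on the bench, 125 mm long, 8 mm high; bystander, origin at mid-length.
- petri_dish: Small round glass dish with lid, 59 mm in diameter, 14 mm high; bystander, origin at the centre of its underside.
- chip_box: Black chip box with clear lid, 50 x 50 x 26 mm; bystander, origin at the centre of its underside.
- solvent_bottle: White bottle with red cap, 60 mm in diameter, 135 mm high; bystander, origin at the centre of its underside.
- driver: Blue-handled screwdriver lying on the bench, 150 mm long; bystander.
- screw_cup: Small steel bowl, 52 mm in diameter, 22 mm high; bystander, origin at the centre of its underside.
There are look-alikes about, which are no part of the job. There is more than one size of the brass_carrier; the one meant has the size given above.

How it is judged:
On the way, in this order (a step that is already met when the one before it is completed fails the run):
1. the microscope stands still with its lens centred above the chip, within 6 mm, the clamp still loose (horizontal distance between lens and chip below 0.006 m and velocity of joint swing_arm between -0.05 and 0.05 rad/s and value of joint clamp_lever below 0.7 rad), for 0.3 s.
2. the clamp lever has been turned to its stop with the lens still above the chip (value of joint clamp_lever above 1.1 rad and horizontal distance between lens and chip below 0.006 m), for 0.2 s.
At the end, for the whole second after the job is handed in: The lens stands still within 6 mm (horizontally) of the chip's centre, the clamp lever is at its stop (joint above 1.1 of 1.2 rad), and both carriers lie within 5 mm of where they started (all of step 2 and velocity of joint swing_arm between -0.05 and 0.05 rad/s and distance of each of brass_carrier, plain_carrier from where it was at the start of the episode below 0.005 m); the robot touches nothing.
It fails at once if a carrier is shifted by more than 5 mm or lifted (distance of any of brass_carrier, plain_carrier from where it was at the start of the episode above 0.005 m).
It fails at once if another thing on the bench is shifted by more than 15 mm or lifted (distance of any of tweezers, petri_dish, chip_box, solvent_bottle, driver, screw_cup from where it was at the start of the episode above 0.015 m).
It fails at once if the microscope is flung round (faster than 2.5 rad/s, 0.4 m/s at the lens) (velocity of joint swing_arm above 2.5 rad/s or velocity of joint swing_arm below -2.5 rad/s).
It also fails if it takes over 51 s, if anything falls off the work surface, if the arm or the gripper's body presses on something with over 40 N, if the wrist force passes 120 N, or if a joint passes its speed limit or range.

## Working session

There is one attempt and no reset: what is moved stays moved. The work goes in short steps, Python scripts to look and compute and a tool call to move; the robot and the scene stay as the last step left them, time stands still between calls to the robot, and variables do not carry over. Pictures are saved under pics/ and viewed, at most 10 in all, crops included, and the job is handed in when it is done.

Besides the shell and the picture viewer there is one more tool, called after ">>>" as a command line: name --argument value ..., lists and objects as JSON in quotes. carry_out: Moves the arm, as the interface text tells. Its arguments: {"type":"object","properties":{"steps":{"type":"array"}},"required":["steps"]}

```bash
mkdir -p pics; cat > h.py <<'E'
import numpy as np, cv2
from bench import ctrl
def P(n):
    p=ctrl.camera_params(n); T=np.array(p["cam_to_world"]); f=240/np.tan(np.radians(p["vertical_fov"])/2)
    return f,p["cx"],p["cy"],T
def ray(n,u,v,z):
    f,cx,cy,T=P(n); d=T[:3,:3]@np.array([(u-cx)/f,(v-cy)/f,1]); o=T[:3,3]
    return o+d*(z-o[2])/d[2]
def proj(n,X):
    f,cx,cy,T=P(n); c=T[:3,:3].T@(np.array(X)-T[:3,3]); return np.array([cx+f*c[0]/c[2],cy+f*c[1]/c[2]])
def snap(n,fn,crop=None,s=1):
    im=ctrl.camera(n)[:,:,::-1].copy()
    cv2.imwrite("pics/"+fn+"_raw.png",im)
    if crop: im=im[crop[1]:crop[3],crop[0]:crop[2]]
    cv2.imwrite("pics/"+fn+".png",cv2.resize(im,None,fx=s,fy=s,interpolation=cv2.INTER_CUBIC))
E
python3 - <<'E'
from h import *
snap("top","t0");snap("side","s0")
for n in("top","side"):print(P(n))
print(ctrl.get_obs())
E
```

```text
(np.float64(461.91738519168905), 325.0055235126403, 232.7944344041345, array([[-0.0213962 , -0.98807165,  0.15250123,  0.30335582],
       [-0.9997368 ,  0.02240815,  0.00491983, -0.01762157],
       [-0.00827841, -0.15235582, -0.98829104,  1.18979029],
       [ 0.        ,  0.        ,  0.        ,  1.        ]]))
(np.float64(525.6878139105067), 321.10580146335036, 238.45341002048605, array([[ 0.87849274, -0.27072711,  0.39364621, -0.06565424],
       [-0.47775139, -0.4943061 ,  0.7262335 , -0.99381657],
       [-0.00202938, -0.82605588, -0.56358457,  0.89930506],
       [ 0.        ,  0.        ,  0.        ,  1.        ]]))
{'time_s': 0.1, 'q': array([-1.52533121e+00,  1.81469016e-01,  1.60793636e+00,  1.04628389e-05,
        1.35383395e+00, -2.06304916e-01]), 'dq': array([ 1.25744100e-03, -1.04713814e-03, -2.72886365e-03,  7.14035706e-04,
        1.94530597e-06,  5.43869203e-04]), 'joint_efforts': array([ 5.65256942e-04, -4.45876229e+01, -3.52238202e+01, -2.57956044e-04,
        4.10654189e-03,  1.18539069e-05]), 'eef_pos': array([ 0.14324114, -0.55645558,  0.30305919]), 'eef_rot': array([-8.20262590e-04,  9.92086745e-01,  1.25551632e-01,  7.12324173e-05]), 'wrist_force': array([ 0.29232146, -0.77144621,  0.25868203]), 'torque': array([-0.06586891,  0.03202236,  0.02618465]), 'grasp_force': 0.0, 'opening': 0.9985993826362057}
```

View pics/t0.png

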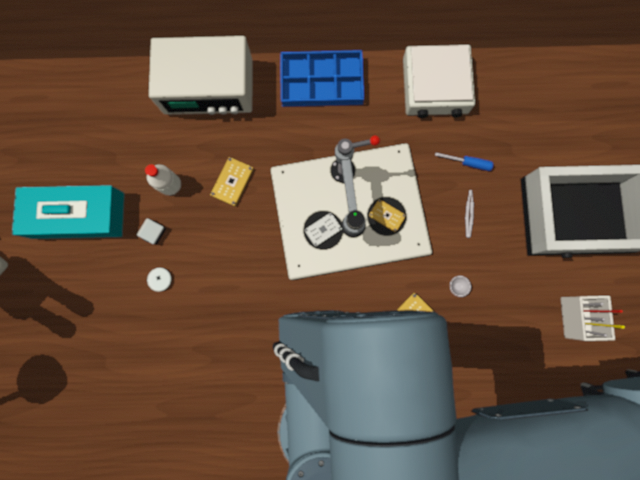

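View pics/s0.png

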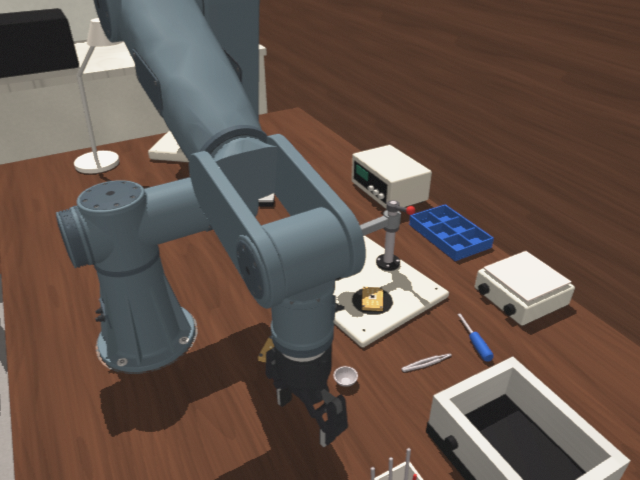

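Brass carrier candidates in the top view: (387,215) on a stand mat, (232,181) on the bench and larger, and (415,303) on the bench, partly hidden. The description says it lies on a mat, so I choose (387,215). The post top is near (345,146), the red knob (375,140), and the microscope head (355,218). I'll check these in a close crop.

```bash
python3 - <<'E'
import cv2
im=cv2.imread("pics/t0_raw.png")[125:265,285:435]
cv2.imwrite("pics/c1.png",cv2.resize(im,None,fx=4,fy=4,interpolation=cv2.INTER_CUBIC))
E
```

```text
(no output)
```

View pics/c1.png

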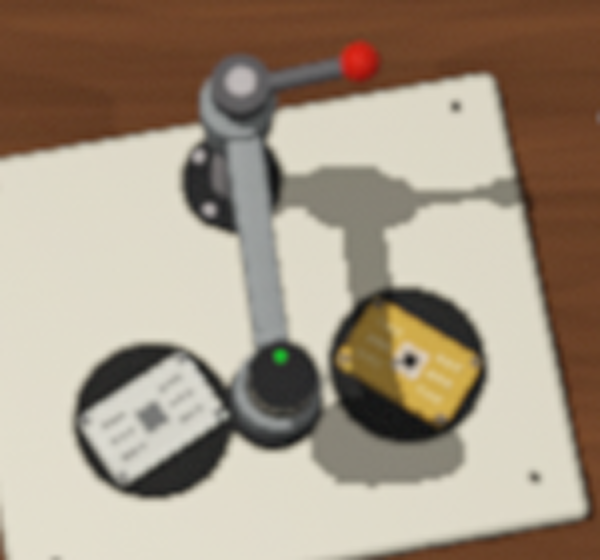

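Crop: chip at (387.1,214.6) in a white frame on the brass carrier, on the right mat. The hub is at (344.6,145.1), the red knob at (374.4,140.1), and the tube top (black cap) at about (355.6,218.6). The plain carrier is on the left mat.

```bash
python3 - <<'E'
from h import *
im=cv2.imread("pics/t0_raw.png").astype(int)
b,g,r=im[...,0],im[...,1],im[...,2]
def cen(m,x0,y0,x1,y1):
    s=m[y0:y1,x0:x1]; y,x=np.nonzero(s); return x.mean()+x0,y.mean()+y0,len(x)
k=cen((r>140)&(g<70),365,130,385,150); print("knob px",k)
gr=im.max(2)
c=cen(gr<70,382,209,392,220); print("chip px",c)
chip=ray("top",387.1,214.6,.0345); hub=ray("top",344.6,145.1,.214); kn=ray("top",k[0],k[1],.225); hd=ray("top",355.6,218.6,.215)
chip2=ray("top",c[0],c[1],.0345)
for n,v in zip(["chip","chip2","hub","knob","head"],[chip,chip2,hub,kn,hd]): print(n,v.round(4), "d",np.linalg.norm((v-hub)[:2]).round(4),"ang",np.degrees(np.arctan2(*(v-hub)[1::-1])).round(1))
# base corners (px in crop /4): right-top, right-bottom z=.02
for p in [(493,75),(588,515)]: print(ray("top",285+p[0]/4,125+p[1]/4,.02).round(4))
# others
for n,p,z in [("bottle",(153,171),.135),("cup",(460,286),.02),("lowbrass",(415,297),.01),("dish",(160,279),.014)]: print(n,ray("top",*p,z).round(3))
for n,X in [("hub",hub),("knob",kn),("chip",chip)]: print(n,"side",proj("side",X).round(1))
E
```

```text
knob px (np.float64(374.0), np.float64(139.5), 68)
chip px (np.float64(387.0), np.float64(214.5), 2)
chip [ 0.5249 -0.1708  0.0345] d 0.1657 ang -138.1
chip2 [ 0.5251 -0.1705  0.0345] d 0.1654 ang -138.1
hub [ 0.6482 -0.0601  0.214 ] d 0.0 ang 0.0
knob [ 0.6555 -0.124   0.225 ] d 0.0643 ang -83.5
head [ 0.4831 -0.079   0.215 ] d 0.1662 ang -173.5
[ 0.7164 -0.2363  0.02  ]
[ 0.4239 -0.2823  0.02  ]
bottle [0.623 0.391 0.135]
cup [ 0.341 -0.348  0.02 ]
lowbrass [ 0.316 -0.236  0.01 ]
dish [0.375 0.41  0.014]
hub side [392.4 203.8]
knob side [410.1 210.8]
chip side [371.9 297.4]
```

```bash
cat >> h.py <<'E'
from scipy.spatial.transform import Rotation as R
A=np.array([.6482,-.0601])
def tool():
    o=ctrl.get_obs(); w,x,y,z=o["eef_rot"]; return o,np.array(o["eef_pos"]),R.from_quat([x,y,z,w])
def rel(x,y,z,deg,p=None,r=None):
    "step row to TCP x,y,z, tool pointing down, tool x-axis at world angle deg"
    if p is None: _,p,r=tool()
    a=np.radians(deg); t=R.from_matrix(np.array([[np.cos(a),np.sin(a),0],[np.sin(a),-np.cos(a),0],[0,0,-1]]))
    return np.r_[r.inv().apply(np.array([x,y,z])-p),(r.inv()*t).as_rotvec()].round(4)
def pol(rad,deg,back,sgn=1):
    "finger centre: point at polar rad,deg about the post, shifted back from motion sense sgn (1 ccw)"
    a=np.radians(deg); return A+rad*np.array([np.cos(a),np.sin(a)])-sgn*back*np.array([-np.sin(a),np.cos(a)])
E
python3 - <<'E'
from h import *
x,y=pol(.165,186.5,.056); print(x,y,rel(x,y,.36,-83.5))
E
```

```text
0.47792126384236033 -0.023138506353815688 [ 4.5700e-01 -4.3320e-01 -5.6100e-02 -1.5000e-03  1.1000e-03  1.7091e+00]
```

>>> carry_out --steps '[0,0,-0.056,0,0,0,0,0,0,-0.056,0,0,0,0,0.457,-0.433,-0.056,0,0,1.709,0,0.457,-0.433,-0.056,0,0,1.709,0,0.457,-0.433,-0.056,0,0,1.709,0,0.457,-0.433,-0.056,0,0,1.709,0,0.457,-0.433,-0.056,0,0,1.709,0,0.457,-0.433,-0.056,0,0,1.709,0,0.457,-0.433,-0.056,0,0,1.709,0,0.457,-0.433,-0.056,0,0,1.709,0,0.457,-0.433,-0.056,0,0,1.709,0,0.457,-0.433,-0.056,0,0,1.709,0,0.457,-0.433,-0.056,0,0,1.709,0,0.457,-0.433,-0.056,0,0,1.709,0,0.457,-0.433,-0.056,0,0,1.709,0,0.457,-0.433,-0.056,0,0,1.709,0,0.457,-0.433,-0.056,0,0,1.709,0,0.457,-0.433,-0.056,0,0,1.709,0,0.457,-0.433,-0.056,0,0,1.709,0,0.457,-0.433,-0.056,0,0,1.709,0]'

```text
time_s: 2.1
eef_pos: [0.4776, -0.0248, 0.3598]
eef_rot: [0.0, 0.745, -0.667, 0.0]
wrist_force: [-0.3, 0.4, -0.6]
opening: 0.001
grasp_force: 0.0
```

```bash
python3 - <<'E'
from h import *
o,p,r=tool(); print(o["time_s"],p,r.as_matrix().round(3),o["opening"],o["wrist_force"])
x,y=pol(.165,186.5,.056); print(rel(x,y,.266,-83.5))
snap("side","s1",(200,60,480,330),2)
E
```

```text
2.1 [ 0.47761107 -0.02480272  0.35984411] [[ 0.111 -0.994 -0.   ]
 [-0.994 -0.111 -0.   ]
 [ 0.     0.    -1.   ]] 0.0014548285308531171 [-0.28189955  0.44254598 -0.62207444]
[-0.0016 -0.0005  0.0938  0.0001 -0.0002 -0.0018]
```

View pics/s1.png

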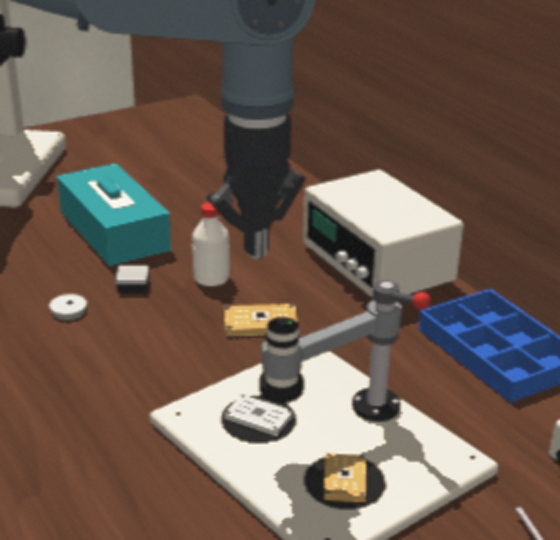

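Tip is well clear of the microscope, which is at crop (282,340), with nothing beneath it. Next I lower and work out the arc.

>>> carry_out --steps '[-0.001,0,0.03,0,0,0,0,-0.001,0,0.06,0,0,0,0,-0.001,0,0.094,0,0,0,0,-0.001,0,0.094,0,0,0,0,-0.001,0,0.094,0,0,0,0]'

```text
time_s: 2.65
eef_pos: [0.4777, -0.0234, 0.2664]
eef_rot: [0.0, 0.746, -0.666, -0.0]
wrist_force: [1.1, -0.2, 0.5]
opening: -0.002
grasp_force: 0.0
```

```bash
python3 - <<'E'
from h import *
o,p,r=tool(); print(o["time_s"],p,o["wrist_force"])
print(rel(*pol(.165,186.5,.034),.266,-83.5))
for f in range(0,33,2): print(f,rel(*pol(.165,186.5+f,.031),.266,-83.5+f))
E
```

```text
2.65 [ 0.47773309 -0.02340563  0.266356  ] [ 1.06939358 -0.20885056  0.47135764]
[ 0.0218 -0.0002  0.0003  0.0007  0.0003 -0.0013]
0 [ 0.0248 -0.0002  0.0003  0.0007  0.0003 -0.0013]
2 [ 0.0305  0.0007  0.0003  0.0007  0.0003 -0.0362]
4 [ 0.0363  0.0015  0.0003  0.0007  0.0003 -0.0711]
6 [ 0.0422  0.0021  0.0003  0.0007  0.0003 -0.106 ]
8 [ 0.048   0.0024  0.0003  0.0007  0.0003 -0.1409]
10 [ 0.0539  0.0026  0.0003  0.0007  0.0004 -0.1758]
12 [ 0.0597  0.0025  0.0003  0.0007  0.0004 -0.2107]
14 [ 0.0656  0.0023  0.0003  0.0007  0.0004 -0.2456]
16 [ 0.0714  0.0018  0.0003  0.0007  0.0004 -0.2805]
18 [ 7.730e-02  1.200e-03  3.000e-04  7.000e-04  4.000e-04 -3.154e-01]
20 [ 8.310e-02  3.000e-04  3.000e-04  6.000e-04  4.000e-04 -3.503e-01]
22 [ 8.880e-02 -7.000e-04  3.000e-04  6.000e-04  4.000e-04 -3.853e-01]
24 [ 9.450e-02 -2.000e-03  3.000e-04  6.000e-04  4.000e-04 -4.202e-01]
26 [ 1.002e-01 -3.500e-03  3.000e-04  6.000e-04  4.000e-04 -4.551e-01]
28 [ 1.058e-01 -5.100e-03  3.000e-04  6.000e-04  5.000e-04 -4.900e-01]
30 [ 1.114e-01 -7.000e-03  3.000e-04  6.000e-04  5.000e-04 -5.249e-01]
32 [ 1.169e-01 -9.000e-03  3.000e-04  6.000e-04  5.000e-04 -5.598e-01]
```

Push to about 30 degrees, leaving some in hand.

>>> carry_out --steps '[0.01,0,0,0,0,0,0,0.018,0,0,0,0,0,0,0.022,0,0,0,0,0,0,0.025,0,0,0,0,0,0,0.0305,0.0007,0,0,0,-0.035,0,0.0363,0.0015,0,0,0,-0.07,0,0.0422,0.002,0,0,0,-0.105,0,0.048,0.0024,0,0,0,-0.14,0,0.054,0.0026,0,0,0,-0.175,0,0.06,0.0025,0,0,0,-0.21,0,0.0656,0.0023,0,0,0,-0.245,0,0.0714,0.0018,0,0,0,-0.28,0,0.0773,0.0012,0,0,0,-0.315,0,0.083,0.0003,0,0,0,-0.35,0,0.089,-0.0007,0,0,0,-0.385,0,0.0945,-0.002,0,0,0,-0.42,0,0.1,-0.0035,0,0,0,-0.455,0,0.106,-0.005,0,0,0,-0.49,0,0.111,-0.007,0,0,0,-0.525,0,0.111,-0.007,0,0,0,-0.525,0]'

```text
time_s: 4.65
eef_pos: [0.4975, -0.1327, 0.266]
eef_rot: [0.0, 0.893, -0.449, 0.0]
wrist_force: [-0.2, -0.9, 1.1]
opening: 0.0
grasp_force: 0.0
```

```bash
python3 - <<'E'
from h import *
o,p,r=tool(); print(o["time_s"],p,o["wrist_force"])
snap("side","s2",(250,150,450,300),4)
hd=[*(A+.165*np.array([np.cos(np.radians(216.5)),np.sin(np.radians(216.5))])),.215]; print(hd,proj("side",hd),proj("top",hd))
E
```

```text
4.65 [ 0.49753201 -0.13268182  0.26599783] [-0.19288408 -0.91898969  1.06849986]
[np.float64(0.5155636179981591), np.float64(-0.1582457598139713), 0.215] [369.65492011 236.25602686] [391.90680507 202.93941475]
```

View pics/s2.png

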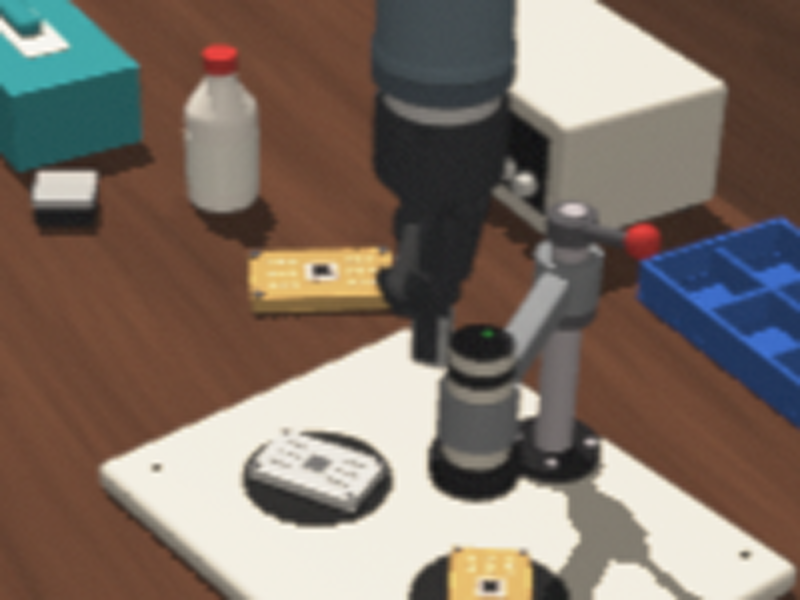

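Head top is at side pixel (370.7,235.9), against (369.7,236.3) predicted for 216.5°, so the push tracked well.

```bash
python3 - <<'E'
from h import *
for d in (215.5,216.5,217.5,221.9): print(d,proj("side",[*pol(.165,d,0),.215]).round(1))
print("chip now", proj("side",[.525,-.1706,.0345]), "measured", )
im=cv2.imread("pics/s2_raw.png"); m=(im.max(2)<60)[285:305,364:382]; y,x=np.nonzero(m); 
print(rel(*pol(.165,219.2,.031),.266,-83.5+32.7))
for f in (31,32,33,34,34.6,35): print(f,rel(*pol(.165,186.5+f,.031),.266,-83.5+f))
E
```

```text
215.5 [368.5 236. ]
216.5 [369.7 236.3]
217.5 [370.8 236.5]
221.9 [376.1 237.7]
chip now [371.90849083 297.31550574] measured
[ 0.0083  0.0021 -0.     -0.     -0.0001 -0.0467]
31 [ 0.0034  0.0013 -0.     -0.     -0.0001 -0.017 ]
32 [ 0.0063  0.0018 -0.     -0.     -0.0001 -0.0345]
33 [ 0.0092  0.0022 -0.     -0.     -0.0001 -0.0519]
34 [ 0.0121  0.0026 -0.     -0.     -0.0001 -0.0694]
34.6 [ 0.0139  0.0028 -0.     -0.     -0.0001 -0.0799]
35 [ 0.015   0.0029 -0.     -0.     -0.0001 -0.0868]
```

>>> carry_out --steps '[0.0034,0.0013,0,0,0,-0.017,0,0.0063,0.0018,0,0,0,-0.035,0,0.0092,0.0022,0,0,0,-0.052,0,0.0121,0.0026,0,0,0,-0.07,0,0.0139,0.0028,0,0,0,-0.08,0,0.0139,0.0028,0,0,0,-0.08,0,0.0139,0.0028,0,0,0,-0.08,0,0.005,0.003,0,0,0,-0.08,0,-0.01,0.003,0,0,0,-0.08,0,-0.03,0.003,0,0,0,-0.08,0,-0.03,0.003,-0.03,0,0,-0.08,0,-0.03,0.003,-0.07,0,0,-0.08,0,-0.03,0.003,-0.1,0,0,-0.08,0,-0.08,0.003,-0.1,0,0,-0.08,0,-0.13,0.003,-0.1,0,0,-0.08,0,-0.18,0.003,-0.1,0,0,-0.08,0,-0.23,0.003,-0.1,0,0,-0.08,0,-0.28,0.003,-0.1,0,0,-0.08,0,-0.33,0.003,-0.1,0,0,-0.08,0,-0.33,0.003,-0.1,0,0,-0.08,0]'

```text
time_s: 6.7
eef_pos: [0.294, 0.1353, 0.3656]
eef_rot: [-0.001, 0.913, -0.409, -0.0]
wrist_force: [0.1, -0.8, -0.6]
opening: -0.0
grasp_force: 0.0
```

```bash
python3 - <<'E'
from h import *
o,p,r=tool(); print(o["time_s"],p,o["wrist_force"])
snap("top","t3");snap("side","s3")
a=cv2.imread("pics/t3_raw.png")[130:255,310:440]; b=cv2.imread("pics/s3_raw.png")[195:320,320:450]
cv2.imwrite("pics/c3.png",cv2.resize(np.hstack([a,b]),None,fx=3,fy=3,interpolation=cv2.INTER_CUBIC))
for n in("top","side"):
  for d in (219.9,221.9,223.9): print(n,d,proj(n,[*pol(.165,d,0),.215]).round(1))
E
```

```text
6.7 [0.29402428 0.1352503  0.36564656] [ 0.14821235 -0.83661415 -0.6078699 ]
top 219.9 [395.4 200.1]
top 221.9 [397.3 198.4]
top 223.9 [399.2 196.5]
side 219.9 [373.7 237.2]
side 221.9 [376.1 237.7]
side 223.9 [378.5 238.1]
```

View pics/c3.png

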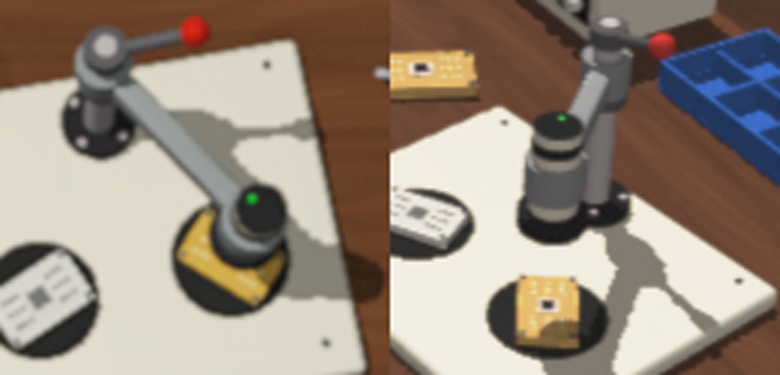

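Top shows the tube top at about (396.2,199.8) and side at (375.6,237), which puts it at roughly 221° against 221.9° wanted. I'll check it by overlaying projected circles.

```bash
python3 - <<'E'
from h import *
out=[]
for n,f,(x0,y0) in (("top","t3",(372,178)),("side","s3",(345,215))):
  im=cv2.imread(f"pics/{f}_raw.png")
  g=im.max(2).astype(float)
  c=cv2.resize(im[y0:y0+50,x0:x0+50],None,fx=8,fy=8,interpolation=cv2.INTER_CUBIC)
  for d,col in ((220.5,(0,0,255)),(221.9,(255,255,0))):
    h=pol(.165,d,0); pts=[(proj(n,[h[0]+.02*np.cos(t),h[1]+.02*np.sin(t),.215])-[x0,y0]+.5)*8 for t in np.linspace(0,6.28,60)]
    cv2.polylines(c,[np.int32(pts)],True,col,1)
    if True:
      # contrast fit: mean edge step across circle
      pass
  out.append(c)
  best=[]
  for d in np.arange(217,226,.25):
    h=pol(.165,d,0); s=0
    gg=cv2.GaussianBlur(g,(0,0),.7).astype(np.float32)
    for t in np.linspace(0,6.28,90):
      pi=proj(n,[h[0]+.017*np.cos(t),h[1]+.017*np.sin(t),.215]);po=proj(n,[h[0]+.023*np.cos(t),h[1]+.023*np.sin(t),.215])
      s+=min(60,cv2.getRectSubPix(gg,(1,1),tuple(map(float,po)))[0,0]-cv2.getRectSubPix(gg,(1,1),tuple(map(float,pi)))[0,0])
    best.append((s,d))
  print(n,sorted(best)[-5:])
cv2.imwrite("pics/c4.png",np.hstack(out))
E
```

```text
Traceback (most recent call last):
  File "h.py", line 10, in proj
    f,cx,cy,T=P(n); c=T[:3,:3].T@(np.array(X)-T[:3,3]); return np.array([cx+f*c[0]/c[2],cy+f*c[1]/c[2]])
              ~^^^
  File "h.py", line 4, in P
    p=ctrl.camera_params(n); T=np.array(p["cam_to_world"]); f=240/np.tan(np.radians(p["vertical_fov"])/2)
ValueError: time passes only in moves, steps and waits
```

Too many parameter calls in one script; cache them.

```bash
sed -i 's/^def P(n)/import functools\n@functools.lru_cache(None)\ndef P(n)/' h.py; python3 - <<'E'
from h import *
out=[]
for n,f,(x0,y0) in (("top","t3",(372,178)),("side","s3",(345,215))):
  im=cv2.imread(f"pics/{f}_raw.png"); g=cv2.GaussianBlur(im.max(2).astype(np.float32),(0,0),.7)
  circ=lambda d,r:np.array([proj(n,[*(pol(.165,d,0)+r*np.array([np.cos(t),np.sin(t)])),.215]) for t in np.linspace(0,6.28,90)],np.float32)
  c=cv2.resize(im[y0:y0+50,x0:x0+50],None,fx=8,fy=8,interpolation=cv2.INTER_CUBIC)
  for d,col in ((220.5,(0,0,255)),(221.9,(255,255,0))): cv2.polylines(c,[np.int32((circ(d,.02)-[x0,y0]+.5)*8)],True,col,1)
  out.append(c)
  sm=lambda q:cv2.remap(g,q[:,:1].copy(),q[:,1:].copy(),cv2.INTER_LINEAR)
  print(n,sorted((float(np.minimum(60,sm(circ(d,.023))-sm(circ(d,.017))).sum()),float(d)) for d in np.arange(217,226,.25))[-5:])
cv2.imwrite("pics/c4.png",np.hstack(out))
E
```

```text
top [(4436.9384765625, 221.0), (4499.3505859375, 221.25), (4557.7734375, 221.5), (4605.5703125, 221.75), (4611.90185546875, 222.0)]
side [(2934.11962890625, 221.0), (2938.31298828125, 220.0), (3021.963134765625, 220.75), (3040.4697265625, 220.25), (3051.939697265625, 220.5)]
```

View pics/c4.png

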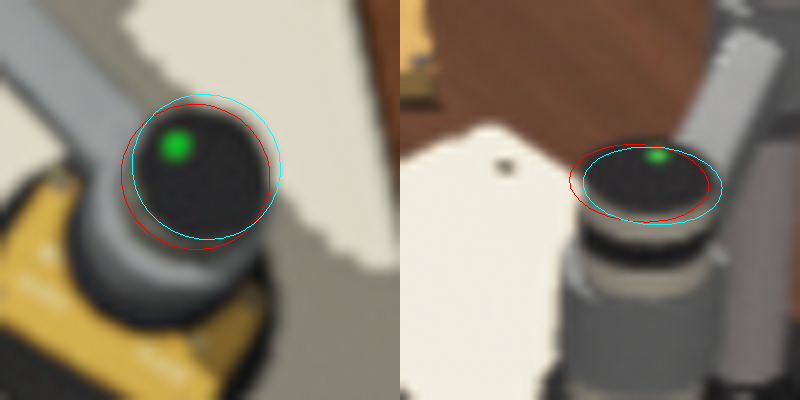

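The estimate is 221.2° against 221.9°, about 2 mm off, which is inside tolerance. Now the lever: approach the knob from its far (+x) side.

```bash
python3 - <<'E'
from h import *
x,y=pol(.065,-83.5,.052,-1); print(x,y,rel(x,y,.366,6.5), rel(x,y,.281,6.5))
E
```

```text
0.7072239453900965 -0.11879560350304703 [ 4.597e-01 -1.414e-01  6.000e-04 -4.000e-04 -1.600e-03 -9.610e-01] [ 4.596e-01 -1.414e-01  8.560e-02 -4.000e-04 -1.600e-03 -9.610e-01]
```

>>> carry_out --steps '[0.46,-0.141,0,0,0,-0.961,0,0.46,-0.141,0,0,0,-0.961,0,0.46,-0.141,0,0,0,-0.961,0,0.46,-0.141,0,0,0,-0.961,0,0.46,-0.141,0,0,0,-0.961,0,0.46,-0.141,0,0,0,-0.961,0,0.46,-0.141,0,0,0,-0.961,0,0.46,-0.141,0,0,0,-0.961,0,0.46,-0.141,0,0,0,-0.961,0,0.46,-0.141,0,0,0,-0.961,0,0.46,-0.141,0,0,0,-0.961,0,0.46,-0.141,0,0,0,-0.961,0,0.46,-0.141,0,0,0,-0.961,0,0.46,-0.141,0,0,0,-0.961,0,0.46,-0.141,0.03,0,0,-0.961,0,0.46,-0.141,0.06,0,0,-0.961,0,0.46,-0.141,0.085,0,0,-0.961,0,0.46,-0.141,0.085,0,0,-0.961,0,0.46,-0.141,0.085,0,0,-0.961,0]'

```text
time_s: 8.7
eef_pos: [0.7071, -0.122, 0.2819]
eef_rot: [0.0, 0.999, 0.055, 0.0]
wrist_force: [1.2, 0.2, 0.5]
opening: -0.004
grasp_force: 0.0
```

```bash
python3 - <<'E'
from h import *
o,p,r=tool(); print(o["time_s"],p,o["wrist_force"],r.as_matrix()[:,0])
print(rel(*pol(.065,-83.5,.026,-1),.281,6.5))
for f in range(0,72,4): print(f,*rel(*pol(.065,-83.5-f,.022,-1),.281,6.5-f)[[0,1,5]])
snap("side","s5",(300,120,500,270),4)
E
```

```text
8.7 [ 0.7070613  -0.1219662   0.28191934] [1.23244274 0.18654532 0.48124456] [9.94028612e-01 1.09119379e-01 2.83216412e-04]
[-0.0255 -0.003   0.0009  0.0001 -0.0003 -0.0041]
0 -0.0295 -0.003 -0.0041
4 -0.0341 -0.0016 0.0657
8 -0.0387 -0.0005 0.1355
12 -0.0435 0.0002 0.2053
16 -0.0482 0.0006 0.2751
20 -0.053 0.0007 0.345
24 -0.0578 0.0004 0.4148
28 -0.0626 -0.0002 0.4846
32 -0.0673 -0.0011 0.5544
36 -0.0719 -0.0023 0.6242
40 -0.0764 -0.0039 0.694
44 -0.0808 -0.0058 0.7638
48 -0.0851 -0.0079 0.8336
52 -0.0892 -0.0104 0.9035
56 -0.0931 -0.0132 0.9733
60 -0.0968 -0.0162 1.0431
64 -0.1003 -0.0195 1.1129
68 -0.1036 -0.023 1.1827
```

View pics/s5.png

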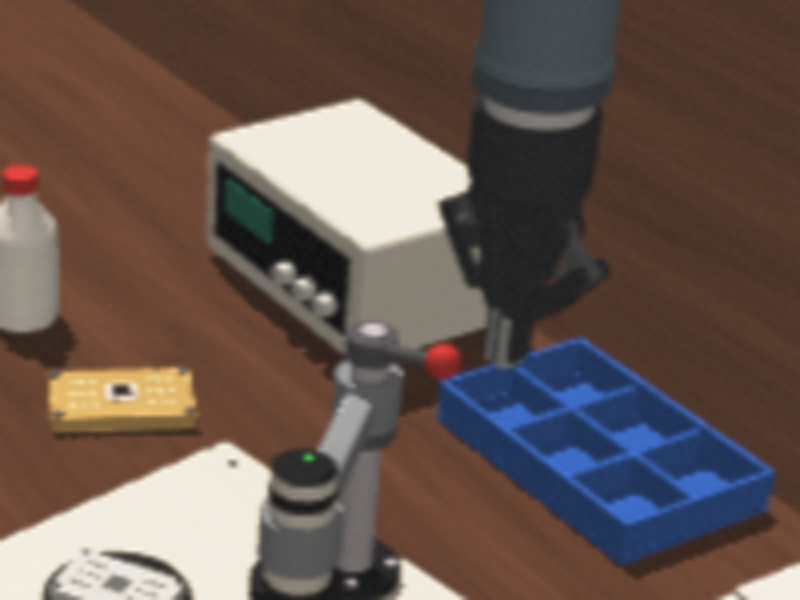

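Fingertip stands just beyond the red knob (crop 443,362), at its height and clear of everything. Next I push along the arc to about 56° and watch the force.

>>> carry_out --steps '[-0.013,-0.003,0,0,0,0,0,-0.024,-0.003,0,0,0,0,0,-0.0295,-0.003,0,0,0,0,0,-0.0341,-0.0016,0,0,0,0.066,0,-0.0387,-0.0005,0,0,0,0.136,0,-0.0435,0.0002,0,0,0,0.205,0,-0.0482,0.0006,0,0,0,0.275,0,-0.053,0.0007,0,0,0,0.345,0,-0.0578,0.0004,0,0,0,0.415,0,-0.0626,-0.0002,0,0,0,0.485,0,-0.0673,-0.0011,0,0,0,0.554,0,-0.0719,-0.0023,0,0,0,0.624,0,-0.0764,-0.0039,0,0,0,0.694,0,-0.0808,-0.0058,0,0,0,0.764,0,-0.0851,-0.0079,0,0,0,0.834,0,-0.0892,-0.0104,0,0,0,0.904,0,-0.0931,-0.0132,0,0,0,0.973,0,-0.0931,-0.0132,0,0,0,0.973,0]'

```text
time_s: 10.55
eef_pos: [0.614, -0.1198, 0.2832]
eef_rot: [0.0, 0.908, -0.419, 0.002]
wrist_force: [0.8, -1.4, 0.9]
opening: -0.001
grasp_force: 0.4
```

```bash
python3 - <<'E'
from h import *
o,p,r=tool(); print(o["time_s"],p,o["wrist_force"])
for f in (56,58,60,62,64,66,68,70): print(f,*rel(*pol(.065,-83.5-f,.022,-1),.281,6.5-f)[[0,1,5]])
E
```

```text
10.55 [ 0.61395838 -0.11981162  0.28322186] [ 0.8331337  -1.44182556  0.87550979]
56 -0.0012 0.0002 -0.0009
58 -0.0035 0.0009 0.034
60 -0.0058 0.0016 0.069
62 -0.0081 0.0021 0.1039
64 -0.0104 0.0026 0.1388
66 -0.0128 0.003 0.1737
68 -0.0152 0.0034 0.2086
70 -0.0176 0.0036 0.2435
```

No stop reached yet. I continue slowly to 68°.

>>> carry_out --steps '[-0.0035,0.001,0,0,0,0.034,0,-0.0058,0.0016,0,0,0,0.069,0,-0.008,0.002,0,0,0,0.104,0,-0.0104,0.0026,0,0,0,0.139,0,-0.0128,0.003,0,0,0,0.174,0,-0.014,0.0032,0,0,0,0.19,0,-0.0152,0.0034,0,0,0,0.209,0,-0.0152,0.0034,0,0,0,0.209,0]'

```text
time_s: 11.35
eef_pos: [0.6052, -0.1149, 0.2832]
eef_rot: [0.001, 0.859, -0.511, 0.009]
wrist_force: [19.0, -17.8, -10.4]
opening: -0.006
grasp_force: 11.9
```

```bash
python3 - <<'E'
from h import *
o,p,r=tool(); print(o["time_s"],p,o["wrist_force"])
for f in (68,69,70,71,72): print(f,*rel(*pol(.065,-83.5-f,.022,-1),.281,6.5-f)[[0,1,5]])
E
```

```text
11.35 [ 0.60522849 -0.11487886  0.28317661] [ 18.99826097 -17.79655913 -10.44388711]
68 -0.0057 0.0011 -0.0005
69 -0.0068 0.0015 0.0169
70 -0.0079 0.0018 0.0344
71 -0.0091 0.0022 0.0518
72 -0.0103 0.0025 0.0693
```

26 N from the push side means the stop is reached. Back off, lift and retreat.

>>> carry_out --steps '[0.005,0,0,0,0,0,0,0.015,0,0,0,0,0,0,0.025,0,0,0,0,0,0,0.025,0,0,0,0,0,0,0.025,0,-0.03,0,0,0,0,0.025,0,-0.07,0,0,0,0,0.025,0,-0.1,0,0,0,0,-0.02,0.03,-0.1,0,0,0,0,-0.06,0.06,-0.1,0,0,0,0,-0.1,0.09,-0.1,0,0,0,0,-0.14,0.12,-0.1,0,0,0,0,-0.18,0.15,-0.1,0,0,0,0,-0.22,0.18,-0.1,0,0,0,0,-0.26,0.21,-0.1,0,0,0,0,-0.3,0.21,-0.1,0,0,0,0,-0.34,0.21,-0.1,0,0,0,0,-0.34,0.21,-0.1,0,0,0,0,-0.34,0.21,-0.1,0,0,0,0]'

```text
time_s: 13.15
eef_pos: [0.2536, 0.0891, 0.3812]
eef_rot: [-0.0, 0.861, -0.509, 0.001]
wrist_force: [0.0, 0.7, -0.9]
opening: 0.0
grasp_force: 0.0
```

```bash
python3 - <<'E'
from h import *
o,p,r=tool(); print(o["time_s"],p,o["wrist_force"])
snap("top","t6");snap("side","s6")
a=cv2.imread("pics/t6_raw.png")[130:255,310:440]; b=cv2.imread("pics/s6_raw.png")[195:320,320:450]
a3=cv2.imread("pics/t3_raw.png"); 
cv2.imwrite("pics/c6.png",cv2.resize(np.hstack([a,b]),None,fx=3,fy=3,interpolation=cv2.INTER_CUBIC))
im=cv2.imread("pics/t6_raw.png").astype(int); m=(im[...,2]>140)&(im[...,1]<70); m[:, :330]=0; m[:,410:]=0; m[:120]=0; m[200:]=0
y,x=np.nonzero(m); k=ray("top",x.mean(),y.mean(),.225); d=k[:2]-A; print(len(x),np.hypot(*d),np.degrees(np.arctan2(d[1],d[0])))
print("head region diff", np.abs(im-a3)[185:225,375:415].mean())
for f in("t3","t6"):
  q=cv2.imread(f"pics/{f}_raw.png").astype(int); y,x=np.nonzero(((q[...,1]-q[...,2])>60)[180:220,375:415]); print(f,"LED",x.mean()+375,y.mean()+180)
E
```

```text
13.15 [0.25363567 0.08910907 0.38116605] [ 0.04983431  0.67673381 -0.92288971]
51 0.06440543564646625 -144.96155561902862
head region diff 2.4654166666666666
t3 LED 393.5 195.5
t6 LED 393.54545454545456 195.63636363636363
```

View pics/c6.png

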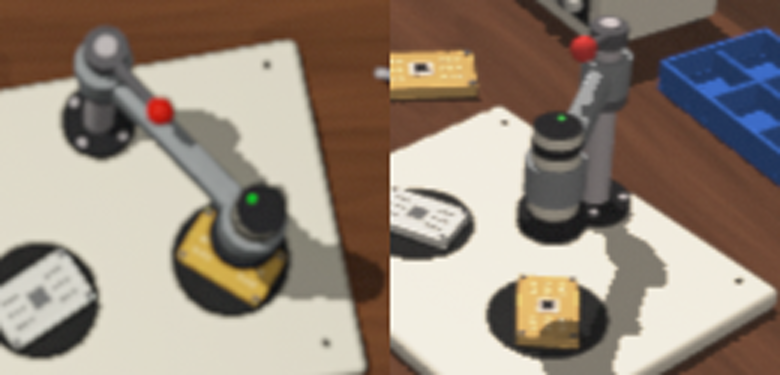

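The knob has turned about 61° to -145°, and it took 26 N (friction is about 2 N) without moving further, so it is at its stop. The microscope LED has not moved (393.5,195.5 in both pictures), both carriers look unmoved, and the robot is clear.

```bash
python3 -c "
from bench import ctrl
print(ctrl.hand_in())"
```

```text
the job is handed in; nothing more can be done
None
```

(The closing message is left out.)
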